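Flask held down in a sprung cradle for an optical check

ROBOT

A 6-joint arm with a two-finger parallel gripper is mounted at the origin on a cart in front of the work surface, level with it; the furniture and walls round the work are solid. World frame = base frame: x ahead of the robot, y to its left, z up, the work surface at z = 0. Lengths are in m, angles in rad, forces in N, time in s.
With the tool pointing down it reaches from about 0.275 to 0.825 m from the base axis. Payload 5.2 kg.
Tool frame: the origin (TCP) lies midway between the tips of the shut fingers; the grasp point (between the pads) lies 19 mm behind it; z points along the fingers, y is the direction in which the jaws open and shut (so a half turn about z gives the same grasp; the last joint's range is limited). The gripper opens to 93 mm and grips with 3 to 60 N. Pads are 15 mm wide; open, the fingers measure 128 mm over their backs; the gripper's body (75 mm by 188 mm) begins 65 mm behind the grasp point.
Start: joints at [-1.542, 0.259, 1.535, -0, 1.348, -0.203], TCP at [0.126, -0.535, 0.219] pointing down, gripper open.
Joint ranges: [-3.14, 3.14], [-0.91, 2.08], [0.19, 2.58], [-1.22, 4.36], [0.22, 2.71], [-3.12, 3.12]. Speed limits (rad/s): [2.57, 2.57, 3.14, 3.14, 3.14, 3.14].

INTERFACE

Orientations are given as a unit quaternion [x, y, z, w].
In Python, from workcell import r gives the robot as it stands. The module is installed in compiled form; this text tells all that it offers.
- The arm moves only by the tool move_arm, never from a script. Its argument "commands" is a list of rows, each an object with "translation": the shift along the tool's x, y, z in units of 0.06 m (1.0 is 0.06 m), a list of three; "turn": the turn about the tool's z in units of 0.1 rad (1.0 is 0.1 rad); "claw": the opening, from 0 (shut) to 1 (fully open). In form: [{"translation": [x, y, z], "turn": turn, "claw": claw}, ...]. A call has 1 to 10 rows; each row shifts and turns the commanded pose from where the row before left it, along the tool's axes as they then stand; what a row does not reach is not made up. A row lasts 1/8 s, in which the tool goes at most 62.5 mm and 10.7 degrees, less where a joint would pass 70% of its speed; a pose out of reach is approached as far as the arm can. A call with a number of a shift or a turn outside -1 to 1 is refused whole. A call with a gripper value outside its range is refused whole. The fingers move at their own pace and stop on an object; the grip force is fixed at half the most. Time passes only in rows, so rows that do not move let the fingers close. It gives the time, the measured TCP pose, the force and the opening at its end, in the units of the state.
- r.get_state(): the state, without advancing time (a new reading comes with each control period).
- r.grab_frame(name): name is "scene" or "top" or "wrist"; returns the picture (400x640x3 uint8, red, green, blue); there is no depth.
- r.calibration(name): a dict with "intrinsics" (3x3 intrinsics, pixels), "camera_from_world" (4x4, takes a point from world to camera coordinates). Camera axes: x right, y down, z forward; pixel columns grow to the right and rows downward; lengths in m; the calibration is good to about 2 mm. A picture is of the moment at which its call begins: read the wrist's pose just before it. calibration takes no time and is no camera call; for the wrist camera it gives the pose at the moment of the call.
- r.close_job(): hands the job in, once; it reports no verdict.
The state is a dict: "time_s": time; "joint_pos": joint angles; "joint_velocities": joint speeds; "joint_efforts": joint torques, N m; "position": TCP position; "orientation": TCP orientation; "contact_force": force on the tool from outside, world axes, zero at the start; "moment": the same for the moment, N m; "gripper_width": opening from 0.0 (shut) to 1.0 (fully open).
Only numpy, scipy, OpenCV 4.12 (cv2) and the standard library are available. Lean on these libraries where they do the work, as an engineer would, in place of code of your own. Each camera call takes 0.05 s, during which the arm holds its last target. There are 200 camera calls.

TASK

First push the blue sprung cradle across the bench, square and flush into the inside corner of the dark steel fence, in front of the white sensor. Then lift the amber round-bottom flask by its neck off its cork ring, set it upright and centred in the cradle's orange ring, and press it steadily down until the ring is at, or nearly at, the bottom of its spring travel, without ramming the glass. Finish while still holding the flask gripped and pressed down, with the cradle still flush in the corner; do not let go, and leave the beaker, vials, timer and tube block where they are.

Things in the scene. Friction and masses are not known exactly. Their poses are not given: they have to be found in the camera images.
- fence: Fixed L of two dark steel rails, 135 long, 12 thick, 18 mm high. Origin: inside corner, on the bench. Far rail's inner face is x = 0 (y 0 to -135 mm), left rail's is y = 0 (x 0 to -135); the cradle goes in at -x, -y. Behind the far rail a white sensor: x 12 to 38, y -67 to -33 mm, 82 mm high; its lens juts to x = 7, at 50 to 72 mm height. Position and yaw vary.
- cradle: Blue block 100 x 100 x 24 mm high, about 0.75 kg, sliding on the bench; three steel posts (tops 67 mm high, 40 mm from the centre) carry the sprung orange ring. Origin: centre of its underside; x, y square to its sides. Starts within 0.3 rad of the fence's yaw; its +x side goes against the far rail, +y side against the left: flush at x = y = -50 mm in the fence's frame.
- cradle_corner (a point): The bottom corner of the cradle's block (at +50, +50 mm of its origin) that goes into the fence's inside corner.
- ring_center (a point): Centre of the orange ring, above the centre of the cradle's block; moves down with the ring. The ring is a round 8 mm bar bent to a circle of 54 mm diameter at mid-bar (open bore 46 mm). Its centre stands 58 mm above the bench unpressed, 40 mm fully pressed.
- ring (a joint): How far the ring is pressed down, m: 0 up, 0.018 at the bottom stop. The spring takes about 3.5 N to start and 10 N at the stop; it returns when let go.
- flask: Stoppered amber glass flask, 0.12 kg, 112 mm high: ball bulb 60 mm across, neck 24 mm across from 58 to 96 mm height, lip 28 mm across to 100 mm, white stopper 23 mm across. Origin: lowest point of the bulb; z along the neck. Starts upright in the cork ring, origin 10 mm above the bench; in the orange ring its origin is 9.3 mm below the ring's centre: 49 mm up, 31 mm when pressed.
- cork: Loose cork ring, 80 mm outer and 44 mm inner diameter, 20 mm high, that the flask stands in at the start. Origin: centre of its underside.
- beaker_1: Bystander: glass beaker, 71 mm diameter, 86 mm high; origin at the centre of its base.
- vial_1: Bystander: white-capped glass vial, 41 mm diameter, 75 mm high; origin at the centre of its base.
- vial_2: Bystander: white-capped glass vial, 41 mm diameter, 75 mm high; origin at the centre of its base.
- timer: Bystander: white bench timer lying flat, 66 x 64 x 18 mm; origin at the centre of its underside.
- tube_block: Bystander: blue block with coloured-cap tubes, 90 x 30 x 66 mm high; origin at the centre of its underside.

How it is judged:
On the way, in this order (a step that is already met when the one before it is completed fails the run):
1. the cradle is square and flush in the fence corner (x of cradle_corner in the frame of fence between -0.004 and 0.004 m and y of cradle_corner in the frame of fence between -0.004 and 0.004 m and angle between the x axis of cradle and the x axis of fence, either way round below 0.05 rad), for 0.2 s.
2. the flask is lifted clear of its cork ring (z of flask in the frame of cork above 0.04 m), for 0.1 s.
At the end, for the whole second after the job is handed in: Ends holding: fingers on the flask (over 2 N), flask upright (0.15 rad), at rest, centred in the ring within 7 mm and pressing it (over 3 N) at least 13 mm down; cradle corner within 4 mm of the fence corner along both rails, square within 0.05 rad (all of step 1 and value of joint ring above 0.013 m and contact force between flask and cradle above 3 N and horizontal distance between flask and ring_center below 0.007 m and angle between flask's own z axis and vertical below 0.15 rad and contact force between the fingers and flask above 2 N and linear speed of flask below 0.02 m/s); the arm keeps its last pose, push and grip.
It fails at once if the glass flask is rammed: over 45 N between flask and cradle (contact force between flask and cradle above 45 N).
It fails at once if the flask tips over (angle between flask's own z axis and vertical above 0.7 rad).
It fails at once if the beaker, a vial, the timer or the tube block is shifted by more than 30 mm (distance of any of beaker_1, vial_1, vial_2, timer, tube_block from where it was at the start of the episode above 0.03 m).
It also fails if it takes over 67 s, if anything falls off the work surface, if the arm or the gripper's body presses on something with over 40 N, if the wrist force passes 120 N, or if a joint passes its speed limit or range.

## Working session

There is one attempt and no reset: what is moved stays moved. The work goes in short steps, Python scripts to look and compute and a tool call to move; the robot and the scene stay as the last step left them, time stands still between calls to the robot, and variables do not carry over. Pictures are saved under pics/ and viewed, about 8 in all and at most 12, crops included, and the job is handed in when it is done.

Besides the shell and the picture viewer there is one more tool, called after "Emit:" by a JSON object that holds its "api" and its "payload". move_arm: Moves the arm, as the interface text tells. Its arguments: {"type":"object","properties":{"commands":{"type":"array","items":{"type":"object","properties":{"translation":{"type":"array","items":{"type":"number"}},"turn":{"type":"number"},"claw":{"type":"number"}}}}},"required":["commands"]}

```bash
mkdir -p pics
python3 - <<'E'
from workcell import r
import cv2
s=r.get_state();print(s)
for n in("scene","top"):
    cv2.imwrite(f"pics/{n}0.png",r.grab_frame(n)[:,:,::-1]);c=r.calibration(n);print(n,c)
E
```

```text
{'time_s': 0.0, 'joint_pos': array([-1.54180191e+00,  2.59347609e-01,  1.53605910e+00,  1.07041931e-05,
        1.34802306e+00, -2.02829545e-01]), 'joint_velocities': array([-0.0005493 ,  0.00022078, -0.00125583, -0.00133412, -0.00109573,
       -0.00054913]), 'joint_efforts': array([ 1.35304776e-04, -4.37310719e+01, -2.84006274e+01,  7.15788407e-02,
        4.16552264e-02, -1.49937200e-04]), 'position': array([ 0.1263589 , -0.53472816,  0.21782487]), 'orientation': array([ 9.93289443e-01,  1.15651368e-01,  8.49375140e-05, -9.14638917e-04]), 'contact_force': array([-0.28158   , -0.34201157,  0.03454374]), 'moment': array([ 0.01575534, -0.01015649, -0.00985534]), 'gripper_width': 1.0009282846314582}
scene {'intrinsics': array([[413.44039825,   0.        , 314.2620699 ],
       [  0.        , 413.44039825, 200.7081571 ],
       [  0.        ,   0.        ,   1.        ]]), 'camera_from_world': array([[-0.63283323, -0.77395662,  0.02265482,  0.32348475],
       [-0.40895678,  0.30925643, -0.85855391,  0.27158836],
       [ 0.65747734, -0.55258628, -0.51222256,  0.77316341],
       [ 0.        ,  0.        ,  0.        ,  1.        ]])}
top {'intrinsics': array([[385.3122222 ,   0.        , 321.23007976],
       [  0.        , 385.3122222 , 197.5895797 ],
       [  0.        ,   0.        ,   1.        ]]), 'camera_from_world': array([[-0.01238597, -0.99991249, -0.00464683, -0.00311056],
       [-0.99513785,  0.01278067, -0.09765922,  0.51690242],
       [ 0.09771007,  0.00341463, -0.99520907,  1.01591271],
       [ 0.        ,  0.        ,  0.        ,  1.        ]])}
```

View pics/scene0.png

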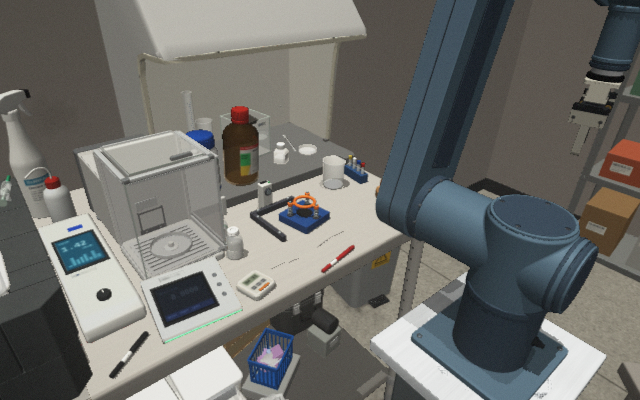

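View pics/top0.png

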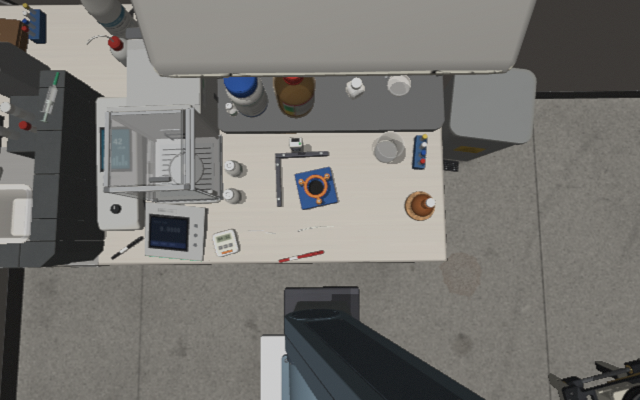

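The scene view shows the cradle in front of the fence. In the top view I read the cradle at about (317,188), the fence corner at (280,155), the flask at (421,206), and the timer, vials, beaker and block further off. Next I measure from the top view.

```bash
cat > h.py <<'E'
from workcell import r
import cv2, numpy as np
from scipy.spatial.transform import Rotation as R
def ray(cal,uv,z):
    T=cal["camera_from_world"];A=T[:3,:3];c=-A.T@T[:3,3]
    uv=np.atleast_2d(np.float64(uv))
    d=(A.T@np.linalg.inv(cal["intrinsics"])@np.c_[uv,np.ones(len(uv))].T).T
    return (c+d*((z-c[2])/d[:,2])[:,None])[:,:2]
def proj(cal,P):
    q=cal["camera_from_world"]@np.append(P,1);q=cal["intrinsics"]@q[:3];return q[:2]/q[2]
def pose():
    s=r.get_state();x=R.from_quat(s["orientation"]).as_matrix()
    return s["position"],np.arctan2(x[1,0],x[0,0]),s
def mv(p,yaw,t0=None):
    "units of tool shift from measured pose to p, before turning; turn units"
    s=r.get_state();q=R.from_quat(s["orientation"])
    d=q.inv().apply(np.array(p)-s["position"])/.06
    y=pose()[1];t=-((yaw-y+np.pi/2)%np.pi-np.pi/2)/.1
    print("shift",d.round(2),"turn",t.round(2),"yaw now",y.round(3));return d,t
E
python3 - <<'E'
from h import *
c=r.calibration("top");im=cv2.imread("pics/top0.png")
hsv=cv2.cvtColor(im,cv2.COLOR_BGR2HSV)
def box(m,x0,x1,y0,y1):
    k=np.zeros_like(m);k[y0:y1,x0:x1]=m[y0:y1,x0:x1]
    p=cv2.findNonZero(k);return p
m=cv2.inRange(hsv,(100,120,40),(130,255,255));p=box(m,285,350,160,220)
b=cv2.boxPoints(cv2.minAreaRect(p));w=ray(c,b,.024);print("cradle",b.round(1).tolist(),w.round(3).tolist(),w.mean(0))
e=w[1]-w[0];print(np.arctan2(e[1],e[0]),np.linalg.norm(e))
m=cv2.inRange(hsv,(0,0,0),(180,120,95));
for n,bb in(("far",(290,330,145,165)),("left",(270,287,165,215))):
    p=box(m,*bb);b=cv2.boxPoints(cv2.minAreaRect(p));print(n,b.round(1).tolist(),ray(c,b,.018).round(3).tolist())
m=cv2.inRange(hsv,(3,120,40),(20,255,255));
p=box(m,395,445,185,225);print("flask/cork px",p.reshape(-1,2).min(0),p.reshape(-1,2).max(0))
p=box(m,300,340,165,205);q=cv2.minEnclosingCircle(p);print("ring",q,ray(c,q[0],.058))
print("flask guess",ray(c,(421,206),.03))
cv2.imwrite("pics/c.png",cv2.resize(im[120:240,250:450],None,fx=4,fy=4,interpolation=cv2.INTER_CUBIC))
mv((.5,-.05,.25),0)
E
```

```text
cradle [[294.70001220703125, 174.3000030517578], [329.29998779296875, 166.89999389648438], [336.70001220703125, 201.5], [302.1000061035156, 208.89999389648438]] [[0.582, 0.062], [0.601, -0.033], [0.506, -0.051], [0.487, 0.042]] [0.54382004 0.0049875 ]
-1.3703524057975 0.09648076158398239
far [[290.0, 145.0], [327.0, 145.0], [327.0, 157.0], [290.0, 157.0]] [[0.664, 0.075], [0.663, -0.027], [0.629, -0.027], [0.631, 0.075]]
left [[275.79998779296875, 165.10000610351562], [280.29998779296875, 165.0], [281.6000061035156, 205.89999389648438], [277.1000061035156, 206.10000610351562]] [[0.609, 0.114], [0.609, 0.102], [0.496, 0.098], [0.496, 0.11]]
flask/cork px [406 194] [433 216]
ring ((315.7112121582031, 186.08279418945312), 17.234018325805664) [[0.5441429  0.00436658]]
flask guess [[ 0.49027017 -0.27682812]]
shift [ 7.92 -6.43 -0.52] turn 2.32 yaw now 0.232
```

View pics/c.png

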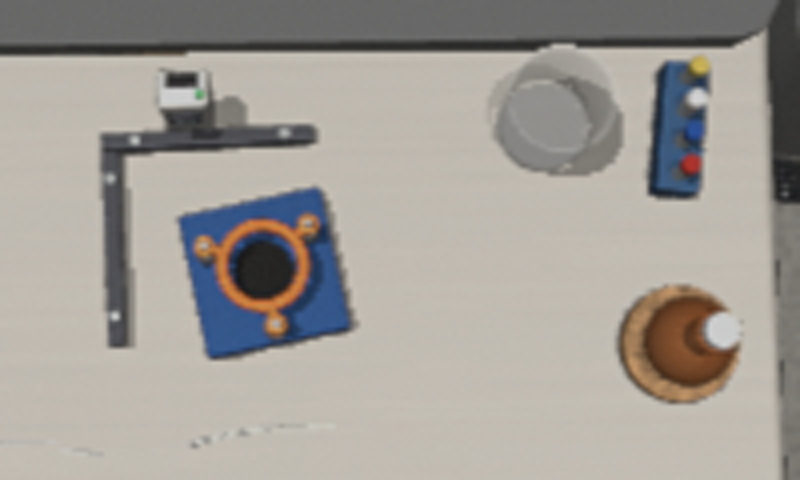

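Crop (px/4 plus offset): fence, cradle rotated about 0.165 rad relative to it, and the flask's neck leaning right from perspective. Next I move over the cradle for a wrist view.

Emit:
{"api": "move_arm", "payload": {"commands": [{"translation":[0.66,-0.58,-0.04],"claw":0.5},{"translation":[0.66,-0.58,-0.04],"claw":0.5},{"translation":[0.66,-0.58,-0.04],"claw":0.5},{"translation":[0.66,-0.58,-0.04],"claw":0.5},{"translation":[0.66,-0.58,-0.04],"claw":0.5},{"translation":[0.66,-0.58,-0.04],"claw":0.5},{"translation":[0.66,-0.58,-0.04],"claw":0.5},{"translation":[0.66,-0.58,-0.04],"claw":0.5},{"translation":[0.66,-0.58,-0.04],"claw":0.5},{"translation":[0.66,-0.58,-0.04],"claw":0.5}]}}

```text
schema error: expected keys translation, turn, claw
```

Emit:
{"api": "move_arm", "payload": {"commands": [{"translation":[0.66,-0.58,-0.04],"claw":0.5},{"translation":[0.66,-0.58,-0.04],"claw":0.5},{"translation":[0,0,0],"turn":1,"claw":0.5},{"translation":[0,0,0],"turn":1,"claw":0.5},{"translation":[0,0,0],"claw":0.5}]}}

```text
schema error: expected keys translation, turn, claw
```

Run:
```python
from h import *
print(pose()[:2]);c=r.calibration("wrist")
im=r.grab_frame("wrist")[:,:,::-1];cv2.imwrite("pics/w1.png",im)
np.savez("w1.npz",**c);T=c["camera_from_world"];print(-T[:3,:3].T@T[:3,3],T.round(3))
```

```text
(array([ 0.12635684, -0.53477721,  0.21788099]), np.float64(0.23183314904093363))
[ 0.2033747  -0.51638296  0.38291627] [[ 0.229 -0.973 -0.002 -0.549]
 [-0.934 -0.22   0.28  -0.031]
 [-0.273 -0.062 -0.96   0.391]
 [ 0.     0.     0.     1.   ]]
```

View pics/w1.png

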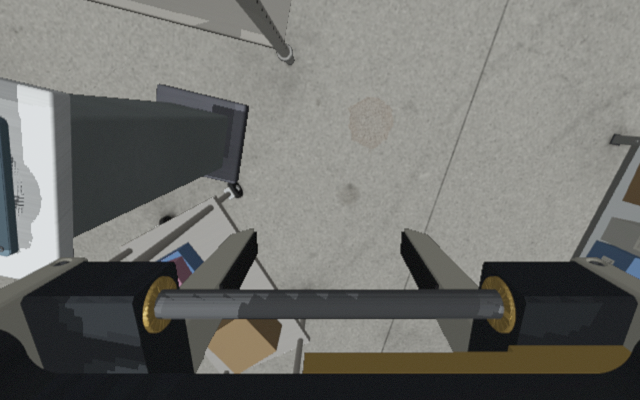

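The move was refused because every row needs all three keys, so this picture only shows the floor at the start pose. The camera sits ahead of the tool in +x, looking slightly back. I repeat the move with every key present.

Emit:
{"api": "move_arm", "payload": {"commands": [{"translation":[0.66,-0.58,-0.04],"turn":0,"claw":0.5},{"translation":[0.66,-0.58,-0.04],"turn":0,"claw":0.5},{"translation":[0.66,-0.58,-0.04],"turn":0,"claw":0.5},{"translation":[0.66,-0.58,-0.04],"turn":0,"claw":0.5},{"translation":[0.66,-0.58,-0.04],"turn":0,"claw":0.5},{"translation":[0.66,-0.58,-0.04],"turn":0,"claw":0.5},{"translation":[0.66,-0.58,-0.04],"turn":0,"claw":0.5},{"translation":[0.66,-0.58,-0.04],"turn":0,"claw":0.5},{"translation":[0.66,-0.58,-0.04],"turn":0,"claw":0.5},{"translation":[0.66,-0.58,-0.04],"turn":0,"claw":0.5}]}}

```text
time_s: 1.4
position: [0.4325, -0.104, 0.2427]
orientation: [0.993, 0.116, 0.0, 0.0]
contact_force: [0.7, -0.3, -1.0]
gripper_width: 0.499
```

Emit:
{"api": "move_arm", "payload": {"commands": [{"translation":[0.4,-0.58,-0.04],"turn":0,"claw":0.5},{"translation":[0.4,-0.58,-0.04],"turn":0,"claw":0.5},{"translation":[0,0,0],"turn":1,"claw":0.5},{"translation":[0,0,0],"turn":1,"claw":0.5},{"translation":[0,0,0],"turn":0,"claw":0.5}]}}

```text
time_s: 2.02
position: [0.4624, -0.0266, 0.2472]
orientation: [1.0, 0.017, -0.0, -0.0]
contact_force: [-0.7, -0.4, 0.9]
gripper_width: 0.5
```

Run:
```python
from h import *
print(pose()[:2],pose()[2]["time_s"]);c=r.calibration("wrist")
im=r.grab_frame("wrist")[:,:,::-1];cv2.imwrite("pics/w2.png",im)
np.savez("w2.npz",**c)
```

```text
(array([ 0.46238679, -0.02660033,  0.24720073]), np.float64(0.033085280646332156)) 2.025
```

View pics/w2.png

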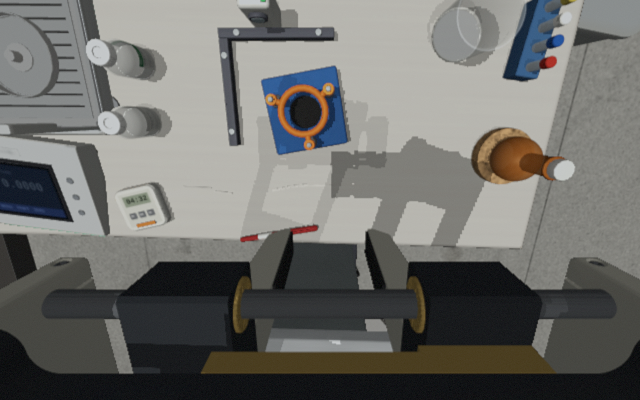

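The wrist picture shows everything: fence inner corner near (235,42), cradle at (303,110), cork around (505,155), stopper at (563,169). Next I fit the edges.

Run:
```python
from h import *
c=dict(np.load("w2.npz"));im=cv2.imread("pics/w2.png");hsv=cv2.cvtColor(im,cv2.COLOR_BGR2HSV);g=cv2.cvtColor(im,cv2.COLOR_BGR2GRAY)
print("col x=290 rows 22..50",g[22:50,290].tolist());print("row y=90 cols 212..250",g[90,212:250].tolist())
m=(g<95).astype(np.uint8)
def edges(lines):
    return np.array(lines,float)
top=edges([(u,np.flatnonzero(m[20:60,u])[[0,-1]].min()+20) for u in range(280,325,3)])
bot=edges([(u,np.flatnonzero(m[20:60,u])[-1]+20.999) for u in range(255,325,3)])
lf=edges([(np.flatnonzero(m[v,210:255])[0]+210,v) for v in range(55,130,3)])
rt=edges([(np.flatnonzero(m[v,210:255])[-1]+210.999,v) for v in range(55,130,3)])
L={}
for n,e,z in(("far outer top",top,.018),("far inner bottom",bot,0),("left outer top",lf,.018),("left inner bottom",rt,0)):
    w=ray(c,e,z);vx,vy,x,y=cv2.fitLine(w.astype(np.float32),cv2.DIST_HUBER,0,.001,.001).ravel();L[n]=(np.array([x,y]),np.array([vx,vy]))
    print(n,L[n],np.arctan2(vy,vx))
def X(a,b):
    t=np.linalg.solve(np.c_[a[1],-b[1]],b[0]-a[0]);return a[0]+t[0]*a[1]
print("outer corner",X(L["far outer top"],L["left outer top"]),"inner",X(L["far inner bottom"],L["left inner bottom"]))
b=cv2.inRange(hsv,(100,120,40),(130,255,255));k=np.zeros_like(b);k[55:165,250:360]=b[55:165,250:360]
bp=cv2.boxPoints(cv2.minAreaRect(cv2.findNonZero(k)));w=ray(c,bp,.024);print("cradle",bp.round(1).tolist(),w.round(3).tolist(),w.mean(0))
o=cv2.inRange(hsv,(5,150,80),(20,255,255))
k=np.zeros_like(o);k[75:145,270:340]=o[75:145,270:340];
k2=cv2.morphologyEx(k,cv2.MORPH_OPEN,np.ones((2,2),np.uint8));q=cv2.minEnclosingCircle(cv2.findNonZero(k));print("ring",q,ray(c,q[0],.058))
s=cv2.inRange(hsv,(0,0,140),(180,60,255));k=np.zeros_like(s);k[155:185,548:580]=s[155:185,548:580]
n,_,st,ce=cv2.connectedComponentsWithStats(k);i=1+st[1:,4].argmax();print("stopper",st[i],ce[i],ray(c,ce[i],.122))
```

```text
col x=290 rows 22..50 [126, 125, 127, 127, 125, 92, 76, 83, 87, 85, 87, 88, 88, 89, 82, 60, 28, 24, 69, 164, 183, 182, 181, 182, 182, 180, 181, 182]
row y=90 cols 212..250 [181, 181, 182, 182, 181, 181, 181, 182, 181, 182, 182, 146, 100, 86, 86, 88, 88, 89, 89, 83, 46, 24, 19, 40, 107, 125, 124, 130, 175, 183, 181, 181, 181, 182, 181, 180, 181, 181]
far outer top (array([0.64635795, 0.01370414], dtype=float32), array([ 0.01702174, -0.9998551 ], dtype=float32)) -1.5537738
far inner bottom (array([0.6348243 , 0.04318143], dtype=float32), array([ 0.03206569, -0.9994858 ], dtype=float32)) -1.5387251
left outer top (array([0.56193423, 0.11482055], dtype=float32), array([0.99935997, 0.03577284], dtype=float32)) 0.035780475
left inner bottom (array([0.5672726 , 0.10532278], dtype=float32), array([0.99924475, 0.03885778], dtype=float32)) 0.03886757
outer corner [0.64458615 0.11777914] inner [0.63274896 0.10786896]
cradle [[261.20001220703125, 79.30000305175781], [335.20001220703125, 65.9000015258789], [349.0, 141.39999389648438], [274.8999938964844, 154.8000030517578]] [[0.584, 0.065], [0.603, -0.03], [0.509, -0.052], [0.488, 0.05]] [0.54619592 0.00840971]
ring ((303.7762451171875, 108.9254150390625), 36.53435134887695) [[0.54901848 0.00722086]]
stopper [554 160  22  21 357] [564.14565826 170.06442577] [[ 0.4951805  -0.27243804]]
```

Emit:
{"api": "move_arm", "payload": {"commands": [{"translation":[-0.16,-0.5,0.6],"turn":0,"claw":0.6},{"translation":[0,0,0.8],"turn":0,"claw":0.6},{"translation":[0,0,0.8],"turn":0,"claw":0.6},{"translation":[0,0,0.7],"turn":0,"claw":0.6},{"translation":[0,0,0.6],"turn":0,"claw":0.6},{"translation":[0,0,0.35],"turn":0,"claw":0.6},{"translation":[0,0,0.1],"turn":0,"claw":0.6},{"translation":[0,0,0],"turn":0,"claw":0.6}]}}

```text
time_s: 3.08
position: [0.4522, 0.0026, 0.0106]
orientation: [1.0, 0.016, -0.0, -0.0]
contact_force: [-1.1, 0.5, -1.2]
gripper_width: 0.602
```

Emit:
{"api": "move_arm", "payload": {"commands": [{"translation":[0.12,0,0],"turn":0,"claw":0.6},{"translation":[0.12,0,0],"turn":0,"claw":0.6},{"translation":[0.12,0,0],"turn":0,"claw":0.6},{"translation":[0.1,0,0],"turn":0,"claw":0.6},{"translation":[0.1,0,0],"turn":0,"claw":0.6},{"translation":[0.1,0,0],"turn":0,"claw":0.6},{"translation":[0.1,0,0],"turn":0,"claw":0.6},{"translation":[0.1,0,0],"turn":0,"claw":0.6},{"translation":[0.1,0,0],"turn":0,"claw":0.6}]}}

```text
time_s: 4.2
position: [0.5058, 0.0057, 0.0096]
orientation: [1.0, 0.016, -0.004, -0.001]
contact_force: [-9.0, -0.4, 7.0]
gripper_width: 0.602
```

Emit:
{"api": "move_arm", "payload": {"commands": [{"translation":[0.08,0,0],"turn":0,"claw":0.6},{"translation":[0.08,0,0],"turn":0,"claw":0.6},{"translation":[0.06,0,0],"turn":0,"claw":0.6},{"translation":[0.06,0,0],"turn":0,"claw":0.6},{"translation":[0.04,0,0],"turn":0,"claw":0.6},{"translation":[0,0,0],"turn":0,"claw":0.6}]}}

```text
time_s: 4.95
position: [0.5258, 0.0058, 0.0096]
orientation: [1.0, 0.016, -0.003, -0.001]
contact_force: [-6.4, 0.3, 3.7]
gripper_width: 0.599
```

Run:
```python
from h import *
c=r.calibration("wrist");im=r.grab_frame("wrist")[:,:,::-1];cv2.imwrite("pics/w3.png",im);np.savez("w3.npz",**c)
t=r.grab_frame("top")[:,:,::-1]
cv2.imwrite("pics/w3c.png",np.hstack([cv2.resize(im,(800,500))[:, :640],]) );cv2.imwrite("pics/t3.png",t)
```

```text
(no output)
```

View pics/w3.png

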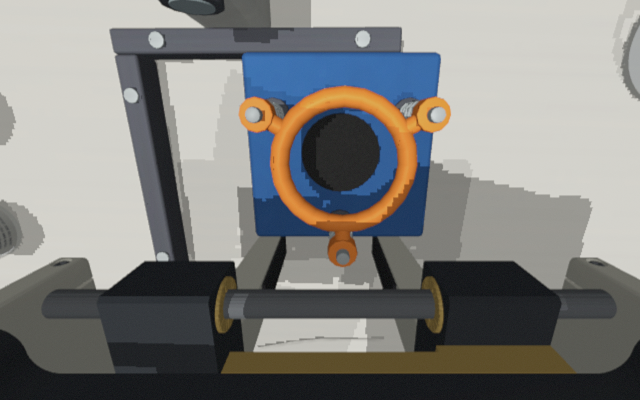

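Cradle is square with the fence, a few mm off the far rail (top edge row 54), with a left gap of about 85 px. Next: the last few mm, back off, lift, turn 90° for the +y push.

Emit:
{"api": "move_arm", "payload": {"commands": [{"translation":[0.04,0,0],"turn":0,"claw":0.6},{"translation":[-0.4,0,0],"turn":0,"claw":0.6},{"translation":[0,0,-0.7],"turn":0,"claw":0.5},{"translation":[0,0,-0.9],"turn":0,"claw":0.5},{"translation":[0,0,-0.7],"turn":0,"claw":0.5},{"translation":[0,0,0],"turn":-1,"claw":0.5},{"translation":[0,0,0],"turn":-1,"claw":0.5},{"translation":[0,0,0],"turn":-1,"claw":0.5},{"translation":[0,0,0],"turn":-1,"claw":0.5},{"translation":[0,0,0],"turn":-1,"claw":0.5}]}}

```text
time_s: 6.3
position: [0.5073, 0.0047, 0.1484]
orientation: [0.964, 0.264, -0.0, -0.0]
contact_force: [-0.8, -0.4, -1.0]
gripper_width: 0.498
```

Emit:
{"api": "move_arm", "payload": {"commands": [{"translation":[0,0,0],"turn":-1,"claw":0.5},{"translation":[0,0,0],"turn":-1,"claw":0.5},{"translation":[0,0,0],"turn":-1,"claw":0.5},{"translation":[0,0,0],"turn":-1,"claw":0.5},{"translation":[0,0,0],"turn":-1,"claw":0.5},{"translation":[0,0,0],"turn":-1,"claw":0.5},{"translation":[0,0,0],"turn":-1,"claw":0.5},{"translation":[0,0,0],"turn":-1,"claw":0.5},{"translation":[0,0,0],"turn":-1,"claw":0.5},{"translation":[0,0,0],"turn":-1,"claw":0.5}]}}

```text
time_s: 7.55
position: [0.5073, 0.0047, 0.1484]
orientation: [0.72, 0.694, -0.0, -0.0]
contact_force: [1.0, 0.5, -0.2]
gripper_width: 0.494
```

Run:
```python
from h import *
c=dict(np.load("w3.npz"));im=cv2.imread("pics/w3.png");hsv=cv2.cvtColor(im,cv2.COLOR_BGR2HSV)
b=cv2.inRange(hsv,(100,120,40),(130,255,255))
# cradle top edges at z=.024
lf=np.array([(np.flatnonzero(b[v])[0],v) for v in range(60,95,3)],float);rt=np.array([(np.flatnonzero(b[v])[-1]+1,v) for v in range(60,95,3)],float)
tp=np.array([(u,np.flatnonzero(b[:,u])[0]) for u in range(260,425,8)],float)
for n,e in(("L",lf),("R",rt),("T",tp)):
    w=ray(c,e,.024);print(n,w[0].round(4),w[-1].round(4),w.mean(0).round(4),np.arctan(np.polyfit(w[:,0],w[:,1],1)[0] if n!="T" else -np.polyfit(w[:,1],w[:,0],1)[0]).round(4))
g=cv2.cvtColor(im,cv2.COLOR_BGR2GRAY);print(g[20:64,200].tolist(),g[20:64,320].tolist())
g2=g[150,110:180];print(g2.tolist())
mv((.5847,-.0754,.11),1.608)
```

```text
L [0.6301 0.0523] [0.6149 0.0517] [0.6226 0.0518] 0.0387
R [ 0.6331 -0.0444] [ 0.618  -0.0451] [ 0.6256 -0.0448] 0.0304
T [0.6339 0.0434] [ 0.6359 -0.0343] [0.635  0.0046] 0.027
[90, 92, 95, 115, 177, 206, 212, 182, 123, 94, 100, 101, 101, 101, 100, 99, 101, 100, 101, 102, 105, 106, 103, 103, 104, 103, 102, 104, 103, 105, 100, 92, 84, 60, 35, 31, 35, 33, 38, 110, 192, 212, 211, 211] [208, 209, 209, 209, 210, 209, 192, 138, 96, 99, 103, 103, 103, 101, 101, 102, 103, 103, 103, 105, 107, 102, 103, 103, 104, 104, 103, 105, 106, 106, 98, 84, 76, 85, 91, 94, 99, 102, 104, 104, 104, 103, 104, 102]
[210, 209, 209, 210, 209, 209, 209, 209, 209, 209, 209, 210, 210, 209, 209, 209, 210, 210, 209, 210, 209, 210, 210, 174, 117, 100, 103, 102, 103, 102, 103, 102, 102, 100, 101, 102, 102, 102, 102, 103, 103, 98, 88, 76, 57, 39, 30, 33, 35, 34, 34, 34, 37, 34, 32, 34, 30, 34, 28, 31, 53, 122, 148, 152, 151, 151, 152, 150, 157, 201]
shift [-1.29  1.34  0.64] turn -0.73 yaw now 1.535
```

Emit:
{"api": "move_arm", "payload": {"commands": [{"translation":[0,0,0],"turn":-0.73,"claw":0.5},{"translation":[-0.7,0.62,0],"turn":0,"claw":0.5},{"translation":[-0.68,0.62,0],"turn":0,"claw":0.5},{"translation":[0,0,0.7],"turn":0,"claw":0.5},{"translation":[0,0,0.8],"turn":0,"claw":0.5},{"translation":[0,0,0.6],"turn":0,"claw":0.5},{"translation":[0,0,0.21],"turn":0,"claw":0.5},{"translation":[0,0,0],"turn":0,"claw":0.5}]}}

```text
time_s: 8.55
position: [0.5843, -0.0755, 0.0096]
orientation: [0.695, 0.719, -0.0, -0.0]
contact_force: [-0.5, 0.8, -0.5]
gripper_width: 0.502
```

Emit:
{"api": "move_arm", "payload": {"commands": [{"translation":[0.12,0,0],"turn":0,"claw":0.5},{"translation":[0.12,0,0],"turn":0,"claw":0.5},{"translation":[0.12,0,0],"turn":0,"claw":0.5},{"translation":[0.1,0,0],"turn":0,"claw":0.5},{"translation":[0.1,0,0],"turn":0,"claw":0.5},{"translation":[0.1,0,0],"turn":0,"claw":0.5},{"translation":[0.1,0,0],"turn":0,"claw":0.5},{"translation":[0.1,0,0],"turn":0,"claw":0.5},{"translation":[0.08,0,0],"turn":0,"claw":0.5},{"translation":[0,0,0],"turn":0,"claw":0.5}]}}

```text
time_s: 9.8
position: [0.5835, -0.0202, 0.0113]
orientation: [0.695, 0.719, -0.0, 0.002]
contact_force: [-1.3, -4.9, 2.6]
gripper_width: 0.502
```

Emit:
{"api": "move_arm", "payload": {"commands": [{"translation":[0.08,0,0],"turn":0,"claw":0.5},{"translation":[0.08,0,0],"turn":0,"claw":0.5},{"translation":[0.04,0,0],"turn":0,"claw":0.5},{"translation":[0.03,0,0],"turn":0,"claw":0.5},{"translation":[0,0,0],"turn":0,"claw":0.5}]}}

```text
time_s: 10.42
position: [0.583, -0.007, 0.0112]
orientation: [0.695, 0.719, -0.0, 0.002]
contact_force: [-1.0, -7.0, 4.0]
gripper_width: 0.496
```

Emit:
{"api": "move_arm", "payload": {"commands": [{"translation":[0.03,0,0],"turn":0,"claw":0.5},{"translation":[0.02,0,0],"turn":0,"claw":0.5},{"translation":[0,0,0],"turn":0,"claw":0.5}]}}

```text
time_s: 10.8
position: [0.5829, -0.0041, 0.0113]
orientation: [0.695, 0.719, -0.0, 0.002]
contact_force: [0.2, -7.9, 3.2]
gripper_width: 0.503
```

Emit:
{"api": "move_arm", "payload": {"commands": [{"translation":[0.02,0,0],"turn":0,"claw":0.5},{"translation":[0,0,0],"turn":0,"claw":0.5}]}}

```text
time_s: 11.05
position: [0.5829, -0.0034, 0.0113]
orientation: [0.695, 0.719, -0.001, 0.002]
contact_force: [-1.0, -9.7, 3.0]
gripper_width: 0.5
```

Emit:
{"api": "move_arm", "payload": {"commands": [{"translation":[0.02,0,0],"turn":0,"claw":0.5},{"translation":[0,0,0],"turn":0,"claw":0.5}]}}

```text
time_s: 11.3
position: [0.583, -0.0034, 0.0113]
orientation: [0.694, 0.72, -0.001, 0.003]
contact_force: [-1.2, -13.5, 4.4]
gripper_width: 0.501
```

Run:
```python
from h import *
c=r.calibration("wrist");im=r.grab_frame("wrist")[:,:,::-1];np.savez("w4.npz",**c);cv2.imwrite("pics/w4.png",im)
```

```text
(no output)
```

View pics/w4.png

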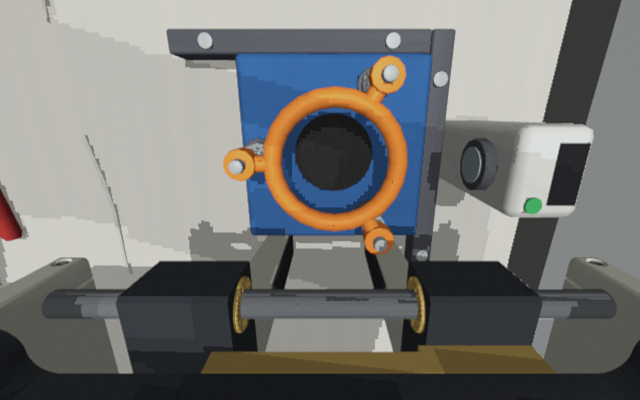

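Square, flush against the left rail (edge row 54; position stopped and force rose to 13 N). Far rail on the right side, at column ~430, shows almost no gap. I measure the gap numerically.

Run:
```python
from h import *
c=dict(np.load("w4.npz"));im=cv2.imread("pics/w4.png");hsv=cv2.cvtColor(im,cv2.COLOR_BGR2HSV)
b=cv2.inRange(hsv,(100,120,40),(130,255,255));g=cv2.cvtColor(im,cv2.COLOR_BGR2GRAY)
for v in(120,160,210): print(v,g[v,408:450].tolist())
e=np.array([(np.flatnonzero(b[v,:440])[-1]+1,v) for v in range(110,200,5)],float);w=ray(c,e,.024);p=np.polyfit(w[:,1],w[:,0],1);print("far face",w.mean(0),"yaw",-np.arctan(p[0]))
o=[(430+np.argmax(np.diff(g[v,430:470].astype(int))>30),v) for v in range(85,115,4)];print(o)
w2=ray(c,np.array(o,float)+[1,0],.018);print("far rail outer top",w2.mean(0))
u=np.arange(255,370,6);t=np.array([(x,np.flatnonzero(b[:,x])[0]) for x in u],float);w=ray(c,t,.024);p=np.polyfit(w[:,0],w[:,1],1);print("left face",w.mean(0),"yaw",np.arctan(p[0]))
mv((.5847,-.0754,.13),1.608)
```

```text
120 [98, 97, 99, 97, 98, 99, 98, 99, 99, 99, 98, 99, 98, 100, 100, 96, 88, 83, 79, 100, 102, 101, 100, 98, 99, 100, 101, 100, 99, 97, 95, 95, 95, 97, 96, 95, 93, 125, 152, 155, 156, 156]
160 [90, 84, 85, 85, 85, 86, 87, 86, 85, 86, 85, 84, 83, 73, 69, 88, 90, 89, 87, 86, 87, 87, 61, 52, 51, 54, 52, 50, 49, 53, 49, 49, 54, 84, 88, 89, 88, 87, 87, 86, 86, 88]
210 [86, 84, 82, 83, 84, 85, 83, 80, 74, 72, 85, 88, 86, 86, 85, 85, 86, 86, 84, 85, 85, 83, 84, 85, 84, 82, 91, 171, 188, 188, 187, 187, 188, 188, 189, 188, 188, 187, 187, 187, 188, 188]
far face [0.63305949 0.05814495] yaw 0.03900353544099092
[(np.int64(435), 85), (np.int64(448), 89), (np.int64(447), 93), (np.int64(447), 97), (np.int64(446), 101), (np.int64(446), 105), (np.int64(445), 109), (np.int64(445), 113)]
far rail outer top [0.64346985 0.08651835]
left face [0.57194661 0.1051242 ] yaw 0.03512247524164838
shift [-1.21 -0.01 -1.97] turn -0.02 yaw now 1.606
```

The far-side gap is about 0–1 mm. I nudge the -x face once with the shut fingers, which confirms the flush by contact.

Emit:
{"api": "move_arm", "payload": {"commands": [{"translation":[-0.3,0,0],"turn":0,"claw":0.5},{"translation":[0,0,-0.7],"turn":0,"claw":0},{"translation":[0,0,-0.9],"turn":0,"claw":0},{"translation":[0,0,-0.4],"turn":0,"claw":0},{"translation":[0.43,-0.51,0],"turn":0,"claw":0},{"translation":[0.42,-0.51,0],"turn":0,"claw":0},{"translation":[0.42,-0.5,0],"turn":0,"claw":0},{"translation":[0,0,0.9],"turn":0,"claw":0},{"translation":[0,0,0.8],"turn":0,"claw":0},{"translation":[0,0,0.3],"turn":0,"claw":0}]}}

```text
time_s: 12.6
position: [0.4865, 0.0554, 0.0076]
orientation: [0.695, 0.719, -0.001, -0.002]
contact_force: [-0.1, 0.8, -0.1]
gripper_width: 0.003
```

Emit:
{"api": "move_arm", "payload": {"commands": [{"translation":[0,0.1,0],"turn":0,"claw":0},{"translation":[0,0.1,0],"turn":0,"claw":0},{"translation":[0,0.06,0],"turn":0,"claw":0},{"translation":[0,0.06,0],"turn":0,"claw":0},{"translation":[0,0.05,0],"turn":0,"claw":0},{"translation":[0,0,0],"turn":0,"claw":0}]}}

```text
time_s: 13.35
position: [0.5111, 0.0557, 0.01]
orientation: [0.695, 0.719, 0.0, 0.0]
contact_force: [0.4, 0.4, 0.3]
gripper_width: 0.007
```

Emit:
{"api": "move_arm", "payload": {"commands": [{"translation":[0,0.04,0],"turn":0,"claw":0},{"translation":[0,0.03,0],"turn":0,"claw":0},{"translation":[0,0,0],"turn":0,"claw":0}]}}

```text
time_s: 13.72
position: [0.5152, 0.0559, 0.0098]
orientation: [0.695, 0.719, 0.0, 0.0]
contact_force: [-0.3, 0.1, -0.4]
gripper_width: 0.009
```

Emit:
{"api": "move_arm", "payload": {"commands": [{"translation":[0,0.03,0],"turn":0,"claw":0},{"translation":[0,0.02,0],"turn":0,"claw":0},{"translation":[0,0,0],"turn":0,"claw":0}]}}

```text
time_s: 14.1
position: [0.5181, 0.056, 0.0098]
orientation: [0.695, 0.719, 0.0, 0.0]
contact_force: [-0.0, 0.9, 0.5]
gripper_width: 0.006
```

Emit:
{"api": "move_arm", "payload": {"commands": [{"translation":[0,0.03,0],"turn":0,"claw":0},{"translation":[0,0.03,0],"turn":0,"claw":0},{"translation":[0,0,0],"turn":0,"claw":0}]}}

```text
time_s: 14.48
position: [0.5184, 0.0561, 0.0097]
orientation: [0.695, 0.719, -0.002, -0.002]
contact_force: [-9.0, -1.7, 9.1]
gripper_width: 0.005
```

Emit:
{"api": "move_arm", "payload": {"commands": [{"translation":[0,0.03,0],"turn":0,"claw":0},{"translation":[0,0.02,0],"turn":0,"claw":0},{"translation":[0,0,0],"turn":0,"claw":0}]}}

```text
time_s: 14.85
position: [0.5184, 0.0561, 0.0096]
orientation: [0.695, 0.719, -0.004, -0.004]
contact_force: [-17.0, -3.2, 17.7]
gripper_width: 0.004
```

Force rose to 17 N with no further motion, so the cradle is seated against both rails. Next I go to the flask.

Emit:
{"api": "move_arm", "payload": {"commands": [{"translation":[0,-0.3,0],"turn":0,"claw":0},{"translation":[0,0,-0.9],"turn":0,"claw":0.3},{"translation":[0,0,-0.9],"turn":0,"claw":0.6},{"translation":[0,0,-0.9],"turn":0,"claw":1},{"translation":[0,0,-0.7],"turn":0,"claw":1},{"translation":[-0.8,0,0],"turn":0,"claw":1},{"translation":[-0.9,-0.1,0],"turn":0,"claw":1},{"translation":[-0.9,-0.1,0],"turn":0,"claw":1},{"translation":[-0.9,-0.1,0],"turn":0,"claw":1},{"translation":[-0.9,0,0],"turn":0,"claw":1}]}}

```text
time_s: 16.1
position: [0.4973, -0.2106, 0.2141]
orientation: [0.695, 0.719, 0.0, 0.0]
contact_force: [0.6, 0.3, 0.4]
gripper_width: 0.924
```

Emit:
{"api": "move_arm", "payload": {"commands": [{"translation":[-0.9,0,0],"turn":0,"claw":1},{"translation":[-0.8,0,0],"turn":0,"claw":1},{"translation":[-0.3,0,0],"turn":0,"claw":1},{"translation":[0,0,0],"turn":0,"claw":1},{"translation":[0,0,0],"turn":0,"claw":1}]}}

```text
time_s: 16.73
position: [0.5018, -0.3271, 0.2138]
orientation: [0.695, 0.719, 0.0, -0.0]
contact_force: [-0.1, 0.4, 0.9]
gripper_width: 1.003
```

Run:
```python
from h import *
c=r.calibration("wrist");im=r.grab_frame("wrist")[:,:,::-1];np.savez("w5.npz",**c);cv2.imwrite("pics/w5.png",im)
t=r.grab_frame("top")[:,:,::-1];cv2.imwrite("pics/t5.png",t)
print(pose()[:2],pose()[2]["time_s"])
```

```text
(array([ 0.50200699, -0.32702978,  0.21412281]), np.float64(1.6066094165222835)) 16.825
```

View pics/w5.png

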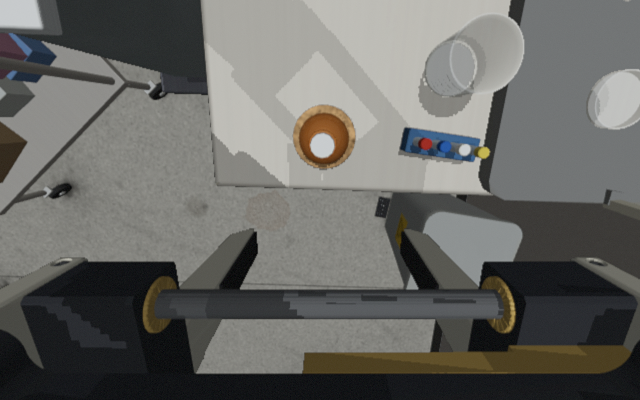

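Flask seen from almost overhead: stopper (322,145), cork centre (324,136); tube block starts at (402,140).

Run:
```python
from h import *
c=dict(np.load("w5.npz"));im=cv2.imread("pics/w5.png");hsv=cv2.cvtColor(im,cv2.COLOR_BGR2HSV)
s=cv2.inRange(hsv,(0,0,150),(180,60,255));k=np.zeros_like(s);k[128:165,300:345]=s[128:165,300:345]
n,_,st,ce=cv2.connectedComponentsWithStats(k);i=1+st[1:,4].argmax();print(st[i],ce[i],"stopper",ray(c,ce[i],.122))
o=cv2.inRange(hsv,(5,70,50),(22,255,255));k=np.zeros_like(o);k[95:180,280:370]=o[95:180,280:370]
n,l,st,_=cv2.connectedComponentsWithStats(k);i=1+st[1:,4].argmax();q=cv2.minEnclosingCircle(cv2.findNonZero((l==i).astype(np.uint8)));print(q,"cork",ray(c,q[0],.02),ray(c,(q[0][0]+q[1],q[0][1]),.02))
b=cv2.inRange(hsv,(100,120,40),(130,255,255));k=np.zeros_like(b);k[110:175,395:500]=b[110:175,395:500]
bp=cv2.boxPoints(cv2.minAreaRect(cv2.findNonZero(k)));print("block",ray(c,bp,.05).round(3).tolist())
# fence/cradle check in top view
```

```text
[310 133  25  25 482] [321.93568465 145.08506224] stopper [[ 0.49487567 -0.27346286]]
((323.4250183105469, 136.4376983642578), 31.747692108154297) cork [[ 0.49443436 -0.27261584]] [[ 0.53436116 -0.27125474]]
block [[0.585, -0.283], [0.587, -0.257], [0.675, -0.267], [0.676, -0.294]]
```

Emit:
{"api": "move_arm", "payload": {"commands": [{"translation":[0.45,-0.05,0],"turn":0,"claw":0.8},{"translation":[0.45,-0.04,0],"turn":0,"claw":0.8},{"translation":[0,0,0.6],"turn":0,"claw":0.8},{"translation":[0,0,0.7],"turn":0,"claw":0.8},{"translation":[0,0,0.6],"turn":0,"claw":0.8},{"translation":[0,0,0.38],"turn":0,"claw":0.8},{"translation":[0,0,0.1],"turn":0,"claw":0.8},{"translation":[0,0,0],"turn":0,"claw":0.8}]}}

```text
time_s: 17.82
position: [0.4948, -0.2745, 0.0716]
orientation: [0.695, 0.719, 0.0, 0.0]
contact_force: [-0.0, -1.1, 1.1]
gripper_width: 0.802
```

Run:
```python
from h import *
c=r.calibration("wrist");im=r.grab_frame("wrist")[:,:,::-1];np.savez("w6.npz",**c);cv2.imwrite("pics/w6.png",im)
mv((.4948,-.2732,.071),1.6066)
```

```text
shift [ 0.03 -0.01  0.02] turn -0.01 yaw now 1.606
```

View pics/w6.png

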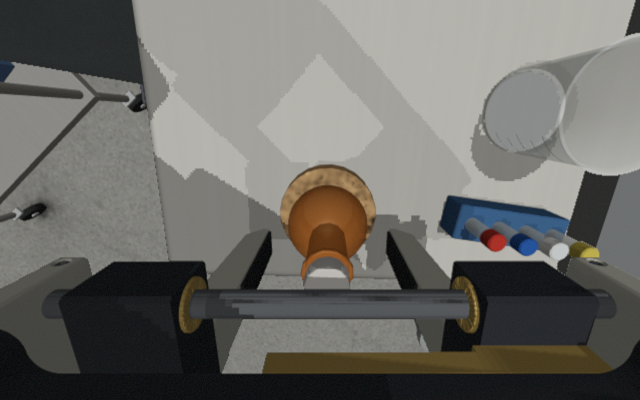

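The neck sits centred between the fingers (columns 265–390, neck at 328). Close, then lift.

Emit:
{"api": "move_arm", "payload": {"commands": [{"translation":[0.02,0,0],"turn":0,"claw":0.3},{"translation":[0,0,0],"turn":0,"claw":0},{"translation":[0,0,0],"turn":0,"claw":0},{"translation":[0,0,0],"turn":0,"claw":0},{"translation":[0,0,0],"turn":0,"claw":0},{"translation":[0,0,0],"turn":0,"claw":0},{"translation":[0,0,0],"turn":0,"claw":0}]}}

```text
time_s: 18.75
position: [0.4944, -0.2739, 0.071]
orientation: [0.695, 0.719, -0.0, -0.0]
contact_force: [-0.7, 0.3, 1.1]
gripper_width: 0.285
```

Emit:
{"api": "move_arm", "payload": {"commands": [{"translation":[0,0,-0.1],"turn":0,"claw":0},{"translation":[0,0,-0.3],"turn":0,"claw":0},{"translation":[0,0,-0.5],"turn":0,"claw":0},{"translation":[0,0,-0.6],"turn":0,"claw":0},{"translation":[0,0,-0.6],"turn":0,"claw":0},{"translation":[0,0,-0.3],"turn":0,"claw":0},{"translation":[0,0,0],"turn":0,"claw":0}]}}

```text
time_s: 19.62
position: [0.4952, -0.2744, 0.2169]
orientation: [0.695, 0.719, 0.0, 0.002]
contact_force: [0.2, 0.5, -1.7]
gripper_width: 0.287
```

Run:
```python
from h import *
p=pose();print(p[0],p[2]["gripper_width"],p[2]["time_s"],p[2]["contact_force"])
cs={n:r.calibration(n) for n in("wrist","top")}
w=r.grab_frame("wrist")[:,:,::-1];t=r.grab_frame("top")[:,:,::-1]
cv2.imwrite("pics/w7.png",w);cv2.imwrite("pics/t7.png",t);np.savez("w7.npz",**cs["wrist"])
cv2.imwrite("pics/v7.png",np.vstack([cv2.resize(w[150:400,140:540],(640,400)),cv2.resize(t[130:230,260:460],(400,200))[:,:].copy() if 0 else cv2.copyMakeBorder(cv2.resize(t[135:225,265:445],(400,200)),0,0,0,240,cv2.BORDER_CONSTANT)]))
```

```text
[ 0.49517879 -0.27437541  0.2168741 ] 0.28683716476866333 19.625 [ 0.21870302  0.51925917 -1.74942054]
```

View pics/v7.png

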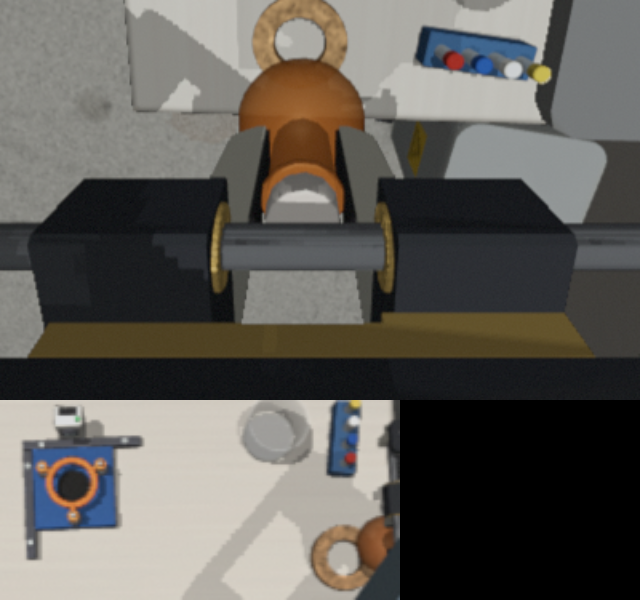

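Flask held upright, cork left empty, cradle flush in the corner. I find the ring centre from the w4 and top views and the flask's position relative to the TCP.

Run:
```python
from h import *
def ring(f,c,x0,x1,y0,y1,lo=150):
    hsv=cv2.cvtColor(cv2.imread(f),cv2.COLOR_BGR2HSV)[y0:y1,x0:x1]
    o=cv2.inRange(hsv,(5,lo,80),(22,255,255))
    # bore: largest hole inside ring
    ct,h=cv2.findContours(o,cv2.RETR_CCOMP,cv2.CHAIN_APPROX_NONE)
    k=max((i for i in range(len(ct)) if h[0][i][3]>=0),key=lambda i:cv2.contourArea(ct[i]))
    e=cv2.fitEllipse(ct[k]);p=np.array(e[0])+[x0,y0];print(f,p,e[1],ray(c,p,.058))
ring("pics/w4.png",dict(np.load("w4.npz")),220,440,50,260)
ct=r.calibration("top")
for f in("t5","t7"): ring(f"pics/{f}.png",ct,275,325,155,205,120)
c=dict(np.load("w7.npz"));im=cv2.imread("pics/w7.png");hsv=cv2.cvtColor(im,cv2.COLOR_BGR2HSV)
o=cv2.inRange(hsv,(5,130,60),(20,255,255));k=np.zeros_like(o);k[184:240,270:400]=o[184:240,270:400]
rows=[(v,np.flatnonzero(k[v])[[0,-1]]) for v in range(188,228,6)];print(rows)
P=pose()[0]
for d in((.0,),): 
    for zz in(.0,.03,.1,.112): print(zz,proj(c,np.append(P[:2],P[2]-.061+zz)))
```

```text
pics/w4.png [334.68961334 159.92191315] (107.33599853515625, 108.7051010131836) [[0.58419179 0.05813749]]
pics/t5.png [296.69985008 171.21915436] (17.380640029907227, 18.443899154663086) [[0.58426704 0.05403567]]
pics/t7.png [296.73715591 171.22196007] (17.3941650390625, 18.50165367126465) [[0.58425827 0.05393737]]
[(188, array([315, 341])), (194, array([305, 350])), (200, array([300, 356])), (206, array([295, 361])), (212, array([292, 364])), (218, array([290, 366])), (224, array([290, 366]))]
0.0 [326.07774216 210.17710719]
0.03 [325.86995102 223.00937354]
0.1 [325.06478009 272.73318664]
0.112 [324.84553417 286.27284971]
```

Emit:
{"api": "move_arm", "payload": {"commands": [{"translation":[0.3,0.1,0],"turn":0,"claw":0},{"translation":[0.6,0.2,0],"turn":0,"claw":0},{"translation":[0.7,0.2,0],"turn":0,"claw":0},{"translation":[0.7,0.2,0],"turn":0,"claw":0},{"translation":[0.7,0.2,0],"turn":0,"claw":0},{"translation":[0.7,0.2,0],"turn":0,"claw":0},{"translation":[0.7,0.2,0],"turn":0,"claw":0},{"translation":[0.6,0.2,0],"turn":0,"claw":0},{"translation":[0.43,0.17,0],"turn":0,"claw":0},{"translation":[0,0,0],"turn":0,"claw":0}]}}

```text
time_s: 20.98
position: [0.5828, 0.0583, 0.2138]
orientation: [0.694, 0.72, -0.0, -0.001]
contact_force: [0.1, -0.3, -1.7]
gripper_width: 0.281
```

Emit:
{"api": "move_arm", "payload": {"commands": [{"translation":[0,0,0.3],"turn":0,"claw":0},{"translation":[0,0,0.5],"turn":0,"claw":0},{"translation":[0,0,0.4],"turn":0,"claw":0},{"translation":[0,0,0.2],"turn":0,"claw":0},{"translation":[0,0,0.1],"turn":0,"claw":0},{"translation":[0,0,0],"turn":0,"claw":0}]}}

```text
time_s: 21.72
position: [0.5836, 0.055, 0.1252]
orientation: [0.695, 0.719, 0.0, 0.0]
contact_force: [-1.2, 0.6, -1.4]
gripper_width: 0.284
```

Run:
```python
from h import *
mv((.5835,.0545,.120),1.6066);p=pose();print(p[0],p[2]["contact_force"])
c=r.calibration("wrist");w=r.grab_frame("wrist")[:,:,::-1];cv2.imwrite("pics/w8.png",w);np.savez("w8.npz",**c)
s=r.grab_frame("scene")[:,:,::-1]
cv2.imwrite("pics/v8.png",np.vstack([cv2.resize(w,(640,400))[:, :],cv2.copyMakeBorder(cv2.resize(s[150:250,240:360],(240,200)),0,0,0,400,cv2.BORDER_CONSTANT)]))
```

```text
shift [-0.01 -0.    0.09] turn -0.02 yaw now 1.605
[0.58358938 0.05504031 0.12522798] [-1.23225285  0.6490613  -1.41581818]
```

View pics/v8.png

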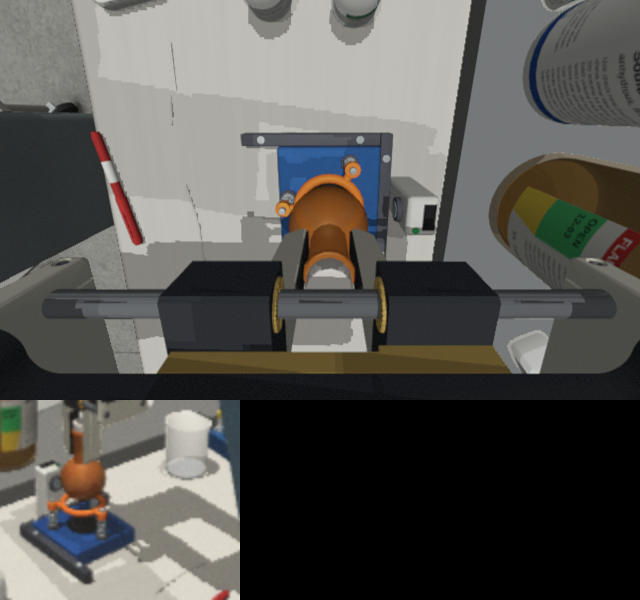

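The bulb (column ~328) is centred over the ring (290–368), and the scene crop shows it just above the ring. I lower gently onto the ring.

Emit:
{"api": "move_arm", "payload": {"commands": [{"translation":[0,0,0.06],"turn":0,"claw":0},{"translation":[0,0,0.06],"turn":0,"claw":0},{"translation":[0,0,0.05],"turn":0,"claw":0},{"translation":[0,0,0.04],"turn":0,"claw":0},{"translation":[0,0,0.04],"turn":0,"claw":0},{"translation":[0,0,0.03],"turn":0,"claw":0},{"translation":[0,0,0.03],"turn":0,"claw":0},{"translation":[0,0,0],"turn":0,"claw":0}]}}

```text
time_s: 22.82
position: [0.5838, 0.0553, 0.1067]
orientation: [0.695, 0.719, 0.0, 0.0]
contact_force: [0.4, 1.3, 3.2]
gripper_width: 0.285
```

Emit:
{"api": "move_arm", "payload": {"commands": [{"translation":[0,0,0.03],"turn":0,"claw":0},{"translation":[0,0,0.03],"turn":0,"claw":0},{"translation":[0,0,0.03],"turn":0,"claw":0},{"translation":[0,0,0.03],"turn":0,"claw":0},{"translation":[0,0,0],"turn":0,"claw":0}]}}

```text
time_s: 23.45
position: [0.5838, 0.0553, 0.0994]
orientation: [0.695, 0.719, 0.0, 0.0]
contact_force: [-0.5, 1.7, 6.3]
gripper_width: 0.279
```

Emit:
{"api": "move_arm", "payload": {"commands": [{"translation":[0,0,0.03],"turn":0,"claw":0},{"translation":[0,0,0.03],"turn":0,"claw":0},{"translation":[0,0,0.03],"turn":0,"claw":0},{"translation":[0,0,0],"turn":0,"claw":0},{"translation":[0,0,0],"turn":0,"claw":0}]}}

```text
time_s: 24.08
position: [0.5839, 0.0554, 0.0944]
orientation: [0.695, 0.719, 0.0, 0.0]
contact_force: [-0.6, 2.6, 8.0]
gripper_width: 0.283
```

Emit:
{"api": "move_arm", "payload": {"commands": [{"translation":[0,0,0.02],"turn":0,"claw":0},{"translation":[0,0,0.01],"turn":0,"claw":0},{"translation":[0,0,0],"turn":0,"claw":0},{"translation":[0,0,0],"turn":0,"claw":0}]}}

```text
time_s: 24.58
position: [0.584, 0.0555, 0.0928]
orientation: [0.695, 0.719, 0.001, 0.0]
contact_force: [-0.7, 2.3, 8.5]
gripper_width: 0.285
```

Run:
```python
from h import *
p=pose();print(p[0],p[2]["contact_force"],p[2]["gripper_width"])
c=r.calibration("wrist");w=r.grab_frame("wrist")[:,:,::-1];s=r.grab_frame("scene")[:,:,::-1];t=r.grab_frame("top")[:,:,::-1]
cv2.imwrite("pics/w9.png",w);cv2.imwrite("pics/s9.png",s)
b=np.hstack([cv2.resize(s[160:250,240:350],(330,270),interpolation=cv2.INTER_CUBIC),cv2.resize(t[135:225,265:375],(330,270),interpolation=cv2.INTER_CUBIC)])
cv2.imwrite("pics/v9.png",np.vstack([cv2.resize(w[100:280,160:600],(660,270),interpolation=cv2.INTER_CUBIC),b]))
hsv=cv2.cvtColor(w,cv2.COLOR_BGR2HSV);bl=cv2.inRange(hsv,(100,120,40),(130,255,255));bl[:, :250]=0;bl[:,400:]=0
tp=np.array([(u,np.flatnonzero(bl[:250,u])[0]) for u in range(285,340,5)],float);q=ray(c,tp,.024);print("left face",q.mean(0),np.arctan(np.polyfit(q[:,0],q[:,1],1)[0]))
cs=r.calibration("scene")
for z in(.058,.040): print("scene ring px",z,proj(cs,(.5842,.0545,z)))
```

```text
[0.58398592 0.05545873 0.09278158] [-0.74744697  2.29451479  8.53002563] 0.2846345111123127
left face [0.567895   0.10611877] 0.032810814069596565
scene ring px 0.058 [281.45501894 200.60800592]
scene ring px 0.04 [281.57600109 206.38235161]
```

View pics/v9.png

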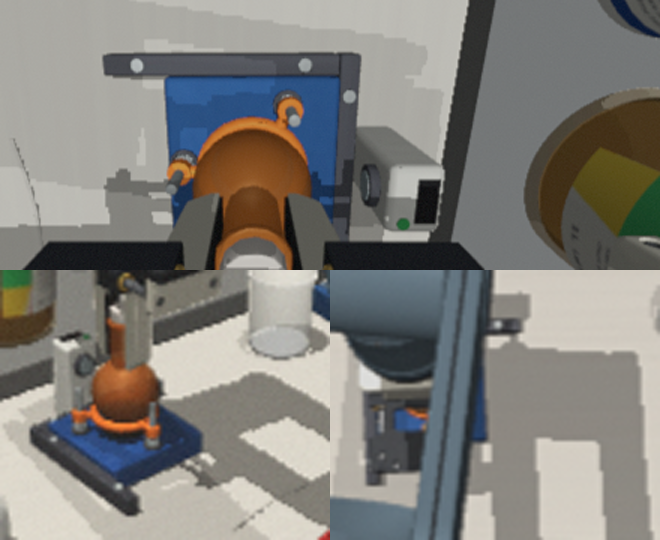

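Flask upright and seated in the ring, ring far down the posts (steel tops protruding), cradle flush against both rails. One settling pause, then I hand in.

Emit:
{"api": "move_arm", "payload": {"commands": [{"translation":[0,0,0.01],"turn":0,"claw":0},{"translation":[0,0,0],"turn":0,"claw":0},{"translation":[0,0,0],"turn":0,"claw":0},{"translation":[0,0,0],"turn":0,"claw":0}]}}

```text
time_s: 25.22
position: [0.5841, 0.0555, 0.0925]
orientation: [0.695, 0.719, 0.001, 0.001]
contact_force: [-1.5, 2.2, 9.7]
gripper_width: 0.283
```

Run:
```python
from h import *
p=pose();print(p[0],p[2]["contact_force"],p[2]["gripper_width"],p[2]["time_s"],abs(p[2]["joint_velocities"]).max())
if p[2]["contact_force"][2]>6: print(r.close_job())
```

```text
[0.58414681 0.05553331 0.09246539] [-1.46446088  2.16977158  9.74130698] 0.2825742024491796 25.225 0.0009237059282704734
the job is handed in; nothing more can be done
None
```

I pushed the cradle into the fence corner, lifted the flask by its neck, set it in the orange ring and pressed it down. I handed in at 25.2 s, still gripping and pressing; the hand-in gives no verdict, so the result is not confirmed.

- **Cradle:** I pushed it against the far rail, then the left rail, then nudged it once more towards the far rail. Against each rail it stopped moving while the force rose, to 13 N on the left and 17 N on the far. The last picture still shows it flush, and its yaw measures within about 0.01 rad of the fence.
- **Press:** The tool force was 9.7 N upward, about 11 N on the ring after allowing for the weight of the flask. The tool height works out to about 17.5 mm of the 18 mm spring travel.
- **Flask:** It is upright and about 1 mm off the ring centre by the tool position. The arm is at rest and the grip is firm.
- **Bystanders:** I never touched the beaker, vials, timer or tube block. I did not measure their positions again at the end.

Two readings disagreed slightly:
- **Ring centre:** the wrist and top cameras differed by about 4 mm in y. I used a value near the top camera's, which the cradle's position also supported, and the last wrist view agrees with it.
- **Grip opening:** it read about 26.5 mm on a 24 mm neck.

The first move call was refused for missing keys and moved nothing.

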